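Park the rolling pin on the sloping conservation board behind its chock

ROBOT

A 6-joint arm with a two-finger parallel gripper is mounted at the origin on the work surface. World frame = base frame: x ahead of the robot, y to its left, z up, the work surface at z = 0. Lengths are in m, angles in rad, forces in N, time in s.
With the tool pointing down it reaches from about 0.35 to 0.975 m from the base axis. Payload 4.9 kg.
Tool frame: the origin (TCP) lies on the mounting face of the last link; the fingertips stand 173 mm ahead of it and the grasp point (between the pads) lies 155 mm ahead of it (tcp_to_grasp is the distance from the TCP to the grasp point, in m); z points along the fingers, y is the line along which they close (so a half turn about z gives the same grasp; the last joint's range is limited). The gripper opens to 85 mm and grips with 20 to 120 N. Pads are 22 mm wide; open, the fingers measure 114 mm over their backs; the gripper's body (76 mm by 85 mm) begins 54 mm behind the grasp point. The pads swing forward as they close: fully open they stand 13 mm farther back than shut.
Start: joints at [-1.336, 0.053, 1.613, -0, 1.476, -0.119], TCP at [0.217, -0.586, 0.405] pointing down, gripper open.
Joint ranges: [-3.01, 3.01], [-1.01, 2.22], [0.06, 2.58], [-1.02, 4.17], [0.09, 2.62], [-3.14, 3.14]. Speed limits (rad/s): [2.57, 2.57, 3.14, 3.14, 3.14, 3.14].

INTERFACE

Orientations are given as a rotation vector (axis times angle).
In Python, from station import get_obs, get_image, calibration, finish_job, tcp_to_grasp gives the robot as it stands. The module is installed in compiled form; this text tells all that it offers.
- The arm moves only by the tool arm_command, never from a script. Its argument "plan" is a list that holds one entry, the list of rows, each a list of 6 numbers: the shift along the tool's x, y, z in cm, then the turn, a rotation vector about the tool's x, y, z in rad. A call has 1 to 12 rows; each row is the pose to reach, as a shift and turn from the pose commanded when the call began, along the tool's axes at that moment; what a row does not reach only later rows make up. A row lasts 1/12 s, in which the tool goes at most 41.7 mm and 7.16 degrees, less where a joint would pass 70% of its speed; a pose out of reach is approached as far as the arm can. A call with a gripper value outside its range is refused whole. "gripper" is the closure, from -1 (fully open) to 1 (shut), set as the call begins (left out, the last holds). The fingers move at their own pace and stop on an object; "force" is the grip in N (left out, the last holds). Time passes only in rows, so rows that repeat a pose let the fingers close. It gives the time, the measured TCP pose, the force, the opening and the grip force at its end, in the units of the state.
- get_obs(): the state, without advancing time (a new reading comes with each control period).
- get_image(name): name is "scene" or "top" or "wrist"; returns (picture, depth): 400x640x3 uint8, blue, green, red; 400x640 float32, m along the optical axis (not along the pixel's ray), 0 where there is no reading.
- calibration(name): a dict with "fx", "fy", "cx", "cy" (pixels), "pose" (4x4, takes a point from camera to world coordinates). Camera axes: x right, y up, looking along -z (the intrinsics and any distortion apply to the point x, -y, -z); pixel columns grow to the right and rows downward; lengths in m; the calibration is good to about 2 mm. A picture is of the moment at which its call begins: read the wrist's pose just before it. calibration takes no time and is no camera call; for the wrist camera it gives the pose at the moment of the call.
- finish_job(): hands the job in; it is judged then, once.
The state is a dict: "t": time; "q": joint angles; "dq": joint speeds; "effort": joint torques, N m; "tool_pos": TCP position; "tool_rot": TCP orientation; "contact_force": force on the tool from outside, world axes, zero at the start; "wrist_torque": the same for the moment, N m; "opening": finger opening in m; "grip_force": force on a finger pad.
Only numpy, scipy, OpenCV 4.12 (cv2) and the standard library are available. Lean on these libraries where they do the work, as an engineer would, in place of code of your own. Each camera call takes 0.05 s, during which the arm holds its last target. There are 200 camera calls.

TASK

Park the wooden rolling pin on the sloping board so that it cannot roll down into the plaster fragment. First take the steel chock (the bar with sloping toes) and set it along the pencil line, centred on the line's middle, and let go of it; then set the pin down gently on the uphill side, parallel to the line, centred against the chock, and let go so that it rests there against the chock. Nothing may touch the fragment, and neither thing may be dropped.

Things in the scene. Friction and masses are not known exactly. Their poses are not given: they have to be found in the camera images.
- pin: Wooden rolling pin: barrel dia 60, length 150 mm; handles dia 22, length 34 each; 0.3 kg; rolls freely. Origin mid-barrel on the axis, x along it. Lies in a low rest, axis 36 mm above table; rest's side pieces (14 mm high, 35 mm out) sit 46 to 64 mm from mid-barrel. Parked: axis 30 mm above board, 45 mm from chock's middle line; fingertips at most 5 mm below its axis clear the chock.
- chock: Steel chock, 0.5 kg, not fixed, same both ways round: bar 130 long (x), 24 wide, 20 mm high. Sloping toes on both sides of both ends (33 to 65 mm from middle, falling from 17 to 3 mm high, reaching 30 mm out); grip across the bar's plain middle 66 mm. Lies in one of 3 places; in the others are a flat steel strip 130 x 32 x 8 and a disc dia 54 mm. Origin: centre of underside, z up.
- board: Fixed pale grey sloping board, 270 (x) by 340 mm (y), with a dark pencil line 230 mm long across it along x. Origin: on its surface at the line's middle, 28 mm above the table. z vertical, x level; the surface falls towards +y by 10 mm per 100 mm (5.7 degrees). Uphill (-y) is where the pin parks; the fragment lies on the +y part. Board ends 170 mm either side of the line.
- fragment: Flat wall-painting fragment, pale plaster with flaked brownish patches, fixed on the lower (+y) part of the board: 12 mm thick, about 220 by 90 mm. Origin: on the board's surface under its middle, 115 mm downhill of the line; nearest edge 66 mm from the line. Axes as the board's.
There are look-alikes about, which are no part of the job. What is shaped like the chock but yellow is not meant.

How it is judged:
By the outcome, as a careful person would: the job done as asked, in the order asked, and still so for the second after the job is handed in, with the robot touching nothing.
It also fails if it takes over 61 s, if anything falls off the work surface, if the arm or the gripper's body presses on something with over 40 N, if the wrist force passes 120 N, or if a joint passes its speed limit or range.

## Working session

There is one attempt and no reset: what is moved stays moved. The work goes in short steps, Python scripts to look and compute and a tool call to move; the robot and the scene stay as the last step left them, time stands still between calls to the robot, and variables do not carry over. Pictures are saved under pics/ and viewed, at most 10 in all, crops included, and the job is handed in when it is done.

Besides the shell and the picture viewer there is one more tool, called by a JSON object that holds its "name" and its "arguments". arm_command: Moves the arm, as the interface text tells. Its arguments: {"type":"object","properties":{"plan":{"type":"array"},"gripper":{"type":"number"},"force":{"type":"number"}},"required":["plan"]}

```bash
mkdir -p pics
cat > h.py <<'E'
import numpy as np,cv2
from station import *
def grab(name,fn=None):
    c=calibration(name); im,d=get_image(name)
    if fn: cv2.imwrite('pics/'+fn,im)
    np.savez('%s.npz'%name,im=im,d=d,P=c['pose'],K=[c['fx'],c['fy'],c['cx'],c['cy']])
    return im,d,c
def load(n):
    z=np.load('%s.npz'%n); return z['im'],z['d'],z['P'],z['K']
def cloud(d,P,K):
    v,u=np.mgrid[:d.shape[0],:d.shape[1]]
    p=np.stack([(u-K[2])/K[0]*d,-(v-K[3])/K[1]*d,-d],-1)
    return p@P[:3,:3].T+P[:3,3]
E
python3 - <<'E'
from h import *
print(get_obs())
for n in ('top','scene'):
    im,d,c=grab(n,n+'.png'); print({k:v for k,v in c.items() if k!='pose'},np.round(c['pose'],3).tolist(),(d>0).mean())
E
```

```text
{'t': 0.0, 'q': array([-1.33598497e+00,  5.33623294e-02,  1.61431481e+00,  6.16461186e-06,
        1.47599560e+00, -1.19043293e-01]), 'dq': array([ 0.00041883, -0.00064355, -0.00060195, -0.00193679,  0.00213147,
       -0.00048299]), 'effort': array([ 7.53320983e-04, -3.93677437e+01, -3.70177245e+01, -2.70373914e-05,
        6.78113473e-03,  1.37729538e-05]), 'tool_pos': array([ 0.21648437, -0.58601947,  0.40344682]), 'tool_rot': array([-3.09050534e+00, -5.52571742e-01,  1.79282917e-04]), 'contact_force': array([-0.32110149, -0.21976139, -0.50089051]), 'wrist_torque': array([ 0.03652092,  0.00957167, -0.01441248]), 'grip_force': 0.0, 'opening': 0.08552170063861537}
{'fx': 481.1847486372947, 'fy': 481.1847486372947, 'cx': 320.39708264828994, 'cy': 196.81758718877327} [[0.015, 0.997, -0.082, 0.34], [-1.0, 0.014, -0.006, 0.032], [-0.005, 0.082, 0.997, 1.301], [0.0, 0.0, 0.0, 1.0]] 0.99604296875
{'fx': 376.42964115913736, 'fy': 376.42964115913736, 'cx': 319.88895978004086, 'cy': 204.73862516162285} [[-0.291, -0.789, 0.541, 1.035], [0.957, -0.238, 0.167, 0.225], [-0.002, 0.566, 0.824, 0.955], [0.0, 0.0, 0.0, 1.0]] 0.99584765625
```

View pics/top.png

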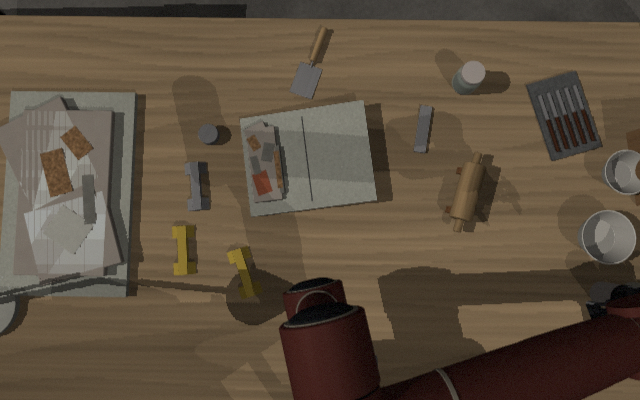

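View pics/scene.png

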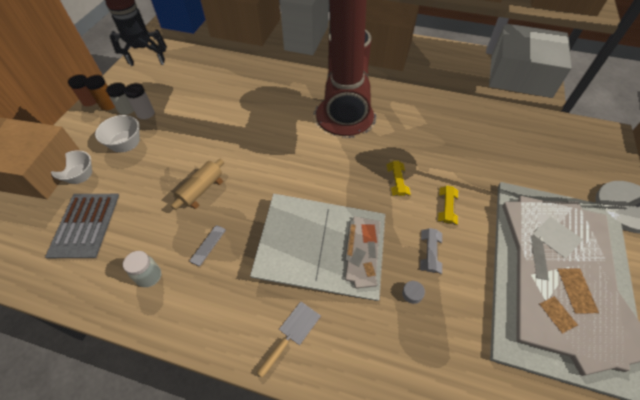

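The top view shows three grey candidates: chock shape with toes at (195,186), flat strip at (423,129) and disc at (208,134). There are also two yellow look-alikes at (184,250) and (242,272). The grey bar with toes at (195,186) fits the description. The pin is at (467,192), the pencil line runs from about (303,117) to (312,200), and the fragment is at (264,162). I'll confirm with a crop and measure.

Run:
```python
from h import *
im,d,P,K=load('top')
cv2.imwrite('pics/crop1.png',cv2.resize(im[90:240,160:500],None,fx=2.3,fy=2.3,interpolation=cv2.INTER_CUBIC))
X=cloud(d,P,K)
def reg(u0,u1,v0,v1):
    m=np.zeros(d.shape,bool); m[v0:v1,u0:u1]=1; return m
tz=np.median(X[...,2][reg(380,420,60,95)]);print('table z',tz)
def rect(m,name):
    n,l,s,c=cv2.connectedComponentsWithStats(m.astype(np.uint8)); k=1+np.argmax(s[1:,4]); m=l==k
    p=X[m]; r=cv2.minAreaRect((p[:,:2]*1000).astype(np.float32)); q=p[:,:2]-p[:,:2].mean(0); w=np.linalg.svd(q,full_matrices=False)[2][0]
    print(name,s[k],'rect',np.round(r,1) if 0 else r,'mean',p.mean(0).round(4),'ang',np.degrees(np.arctan2(w[1],w[0])).round(1),'zmax',np.percentile(p[:,2],[50,95,99]).round(4))
hsv=cv2.cvtColor(im,cv2.COLOR_BGR2HSV)
print(hsv[186,195],hsv[222,205],hsv[150,340],hsv[158,308])
rect(reg(180,212,152,220)&(X[...,2]>tz+.011)&(hsv[...,1]<70),'chock')
rect(reg(180,212,152,220)&(X[...,2]>tz+.006),'chock all')
rect(reg(440,495,140,245)&(X[...,2]>tz+.03),'pin')
rect(reg(440,495,140,245)&(X[...,2]>tz+.045),'pintop')
# line: dark pixels on board, rays onto depth
g=cv2.cvtColor(im,cv2.COLOR_BGR2GRAY); bh=cv2.morphologyEx(g,cv2.MORPH_BLACKHAT,np.ones((1,9)))
m=reg(297,320,110,206)&(bh>18); n,l,s,c=cv2.connectedComponentsWithStats(m.astype(np.uint8));k=1+np.argmax(s[1:,4]); print(s[k])
p=X[l==k]; b=cv2.fitLine((p[:,:2]).astype(np.float32),cv2.DIST_HUBER,0,1e-5,1e-5).ravel();t=(p[:,:2]-b[2:])@b[:2]
e0,e1=b[2:]+b[:2]*t.min(),b[2:]+b[:2]*t.max();print('line',e0,e1,(e0+e1)/2,t.max()-t.min(),np.degrees(np.arctan2(b[1],b[0])),'z',np.median(p[:,2]))
m=reg(236,382,95,220)&(X[...,2]>tz+.005); rect(m,'board')
```

```text
table z 0.0008590255540216196
[20  8 98] [ 17  95 113] [ 30  26 106] [ 27  22 106]
chock [186 161  20  50 565] rect ((391.92120361328125, 242.3672332763672), (415.6690368652344, 125.0145034790039), 59.43653106689453) mean [0.4713 0.373  0.026 ] ang -158.7 zmax [0.0195 0.0242 0.0263]
chock all [185 161  25  50 708] rect ((444.0454406738281, 218.42221069335938), (404.70465087890625, 137.984130859375), 79.72382354736328) mean [0.4712 0.3712 0.0263] ang -155.4 zmax [0.0184 0.0241 0.0265]
pin [ 449  152   37   80 1563] rect ((388.3716125488281, -213.3167724609375), (160.86660766601562, 472.6944580078125), 29.951684951782227) mean [ 0.4621 -0.3405  0.0606] ang 159.9 zmax [0.0601 0.0685 0.0707]
pintop [ 451  152   35   71 1301] rect ((390.76763916015625, -209.02674865722656), (147.26840209960938, 469.3040466308594), 29.320331573486328) mean [ 0.4651 -0.3426  0.0643] ang 156.6 zmax [0.0621 0.0689 0.0712]
[301 116  12  85 144]
line [0.33776785 0.04761028] [0.66204371 0.09414057] [0.49990578 0.07087542] 0.3275971727976985 8.165625 z 0.028273670658295114
board [  240   100   137   118 12675] rect ((515.7205200195312, 71.4191665649414), (359.2555236816406, 348.2955627441406), 8.570389747619629) mean [0.5468 0.0749 0.0361] ang 98.7 zmax [0.031  0.0446 0.0481]
```

View pics/crop1.png

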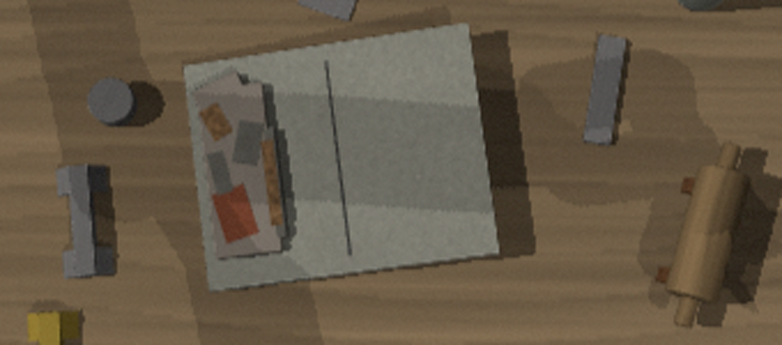

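The crop confirms it: the grey bar with toes at both ends, at crop (83,220), is the chock. The strip at (605,90) is plain and the disc at (110,100) is round. Next I'll get cleaner numbers by casting rays onto planes.

```bash
cat >> h.py <<'E'
def cast(uv,P,K,z,n=(0,0,1),p0=None):
    uv=np.atleast_2d(np.float64(uv)); n=np.float64(n)
    r=np.stack([(uv[:,0]-K[2])/K[0],-(uv[:,1]-K[3])/K[1],-np.ones(len(uv))],-1)@P[:3,:3].T
    p0=np.array([0,0,z]) if p0 is None else np.float64(p0)
    return P[:3,3]+r*(((p0-P[:3,3])@n)/(r@n))[:,None]
def big(m):
    n,l,s,c=cv2.connectedComponentsWithStats(m.astype(np.uint8)); return l==1+np.argmax(s[1:,4])
def rectw(m,P,K,z):
    v,u=np.nonzero(m); p=cast(np.c_[u,v],P,K,z)
    r=cv2.minAreaRect((p[:,:2]*1000).astype(np.float32)); w=np.linalg.svd(p[:,:2]-p[:,:2].mean(0),full_matrices=False)[2][0]
    return p.mean(0).round(4),[np.round(x,1) for x in r],np.degrees(np.arctan2(w[1],w[0])).round(1)
def totool(dx):  # world vec -> tool axes
    from scipy.spatial.transform import Rotation as R
    return R.from_rotvec(get_obs()['tool_rot']).inv().apply(dx)
E
python3 - <<'E'
from h import *
im,d,P,K=load('top')
def reg(u0,u1,v0,v1):
    m=np.zeros(d.shape,bool); m[v0:v1,u0:u1]=1; return m
hsv=cv2.cvtColor(im,cv2.COLOR_BGR2HSV); X=cloud(d,P,K); Z=X[...,2]; ok=abs(X[...,1])<.6
print('chock',rectw(big(reg(180,212,152,220)&(hsv[...,1]<60)),P,K,.012))
m=big(reg(440,495,140,245)&(Z>.03)&(Z<.08)); print('pin',rectw(cv2.morphologyEx(m.astype(np.uint8),cv2.MORPH_OPEN,np.ones((3,3))),P,K,.036))
g=cv2.cvtColor(im,cv2.COLOR_BGR2GRAY); bh=cv2.morphologyEx(g,cv2.MORPH_BLACKHAT,np.ones((1,9)))
print('line',rectw(big(reg(297,320,110,206)&(bh>18)),P,K,.028))
print('board',rectw(big(reg(236,382,95,220)&(hsv[...,1]<60)),P,K,.03))
o=get_obs();print(o['tool_pos'])
from scipy.spatial.transform import Rotation as R
print(R.from_rotvec(o['tool_rot']).as_matrix().round(3).tolist()); print(np.round(calibration('wrist')['pose'],3).tolist())
E
```

```text
chock (array([0.4716, 0.375 , 0.012 ]), [array([472.4, 374.2]), array([132.5,  59.3]), np.float64(6.4)], np.float64(-173.3))
pin (array([ 0.4646, -0.3479,  0.036 ]), [array([ 464.8, -347.8]), array([ 61.7, 219.2]), np.float64(74.2)], np.float64(163.8))
line (array([0.5479, 0.0779, 0.028 ]), [array([549.5,  78. ]), array([228.8,   4.3]), np.float64(8.0)], np.float64(-172.0))
board (array([0.5488, 0.0681, 0.03  ]), [array([549.2,  75.7]), array([274. , 338.8]), np.float64(8.5)], np.float64(99.2))
[ 0.2164662  -0.58604986  0.40357651]
[[0.938, 0.346, -0.0], [0.346, -0.938, 0.002], [0.0, -0.002, -1.0]]
[[0.346, 0.901, 0.26, 0.283], [-0.938, 0.334, 0.092, -0.563], [-0.004, -0.276, 0.961, 0.373], [0.0, 0.0, 0.0, 1.0]]
```

{"name": "arm_command", "arguments": {"plan": [[[35.9,-38.6,0,0,0,0.237],[35.9,-38.6,0,0,0,0.237],[35.9,-38.6,0,0,0,0.237],[35.9,-38.6,0,0,0,0.237],[35.9,-38.6,0,0,0,0.237],[35.9,-38.6,0,0,0,0.237],[35.9,-38.6,0,0,0,0.237],[35.9,-38.6,0,0,0,0.237],[35.9,-38.6,0,0,0,0.237],[35.9,-38.6,0,0,0,0.237],[35.9,-38.6,0,0,0,0.237],[35.9,-38.6,0,0,0,0.237]]]}}

```text
t: 1.1
tool_pos: [0.4091, -0.1228, 0.4045]
tool_rot: [3.136, 0.183, 0.0]
contact_force: [0.6, -0.7, -0.6]
opening: 0.0852
grip_force: 0.0
```

{"name": "arm_command", "arguments": {"plan": [[[11.5,-48.0,10,0,0,0],[11.5,-48.0,10,0,0,0],[11.5,-48.0,10,0,0,0],[11.5,-48.0,10,0,0,0],[11.5,-48.0,10,0,0,0],[11.5,-48.0,10,0,0,0],[11.5,-48.0,10,0,0,0],[11.5,-48.0,10,0,0,0],[11.5,-48.0,10,0,0,0],[11.5,-48.0,10,0,0,0],[11.5,-48.0,10,0,0,0],[11.5,-48.0,10,0,0,0]]]}}

```text
t: 2.1
tool_pos: [0.4665, 0.3639, 0.3044]
tool_rot: [3.136, 0.184, -0.001]
contact_force: [1.0, -0.1, 1.0]
opening: 0.085
grip_force: 0.0
```

{"name": "arm_command", "arguments": {"plan": [[[0,0,0,0,0,0],[0,0,0,0,0,0],[0,0,0,0,0,0]]]}}

```text
t: 2.35
tool_pos: [0.4667, 0.3617, 0.3047]
tool_rot: [3.135, 0.184, -0.002]
contact_force: [0.9, -0.3, 0.7]
opening: 0.0855
grip_force: 0.0
```

Run:
```python
from h import *
im,d,c=grab('wrist','w1.png'); print(get_obs()['tool_pos'],get_obs()['tool_rot'])
im,d,P,K=load('wrist'); hsv=cv2.cvtColor(im,cv2.COLOR_BGR2HSV); print(K,d[::80,::80].round(3))
```

```text
[0.46691847 0.36112515 0.30534602] [ 3.13584315e+00  1.82521303e-01 -3.63621426e-04]
[345.53376827 345.53376827 318.08149561 197.59734751] [[0.228 0.244 0.245 0.246 0.245 0.219 0.244 0.221]
 [0.241 0.259 0.258 0.261 0.259 0.259 0.259 0.234]
 [0.255 0.269 0.277 0.276 0.275 0.275 0.265 0.247]
 [0.263 0.282 0.294 0.294 0.28  0.296 0.282 0.265]
 [0.269 0.094 0.094 0.294 0.317 0.318 0.094 0.094]]
```

View pics/w1.png

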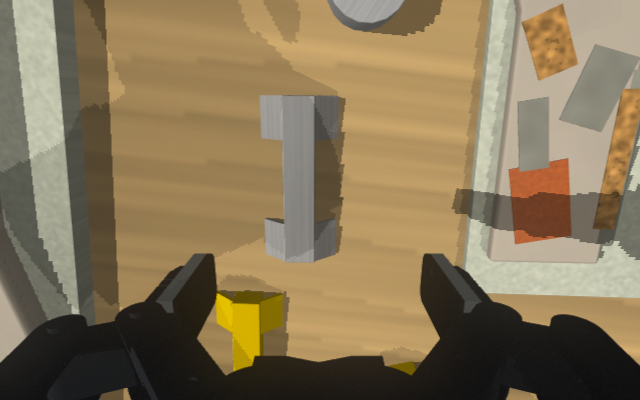

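The wrist view shows the chock centred near (300,178), its bar spanning columns 284–315 and rows 96–262. A yellow look-alike is at (250,320), behind and left of the fingers.

Run:
```python
from h import *
im,d,P,K=load('wrist'); X=cloud(d,P,K); hsv=cv2.cvtColor(im,cv2.COLOR_BGR2HSV)
m=np.zeros(d.shape,bool); m[85:270,255:350]=1
print('full',rectw(big(m&(hsv[...,1]<60)),P,K,.01))
b=big(m&(X[...,2]>.0175)&(X[...,2]<.025)); print(b.sum(),np.median(X[b][:,2]),rectw(b,P,K,.02))
for r in (150,165,180,195,210): 
  u=np.nonzero(b[r])[0]; print(r,u.min(),u.max(),cast([[u.min()-.5,r],[u.max()+.5,r]],P,K,.02)[:,:2].round(4).tolist())
```

```text
full (array([0.4764, 0.3768, 0.01  ]), [array([470.4, 375.9]), array([133.6,  57.9]), np.float64(6.4)], np.float64(-173.5))
5285 0.01989745092605444 (array([0.4767, 0.3766, 0.02  ]), [array([472.4, 376.3]), array([129.4,  24.9]), np.float64(6.6)], np.float64(-173.6))
150 283 314 [[0.4968, 0.3907], [0.4996, 0.3673]]
165 283 314 [[0.4857, 0.3897], [0.4885, 0.366]]
180 284 314 [[0.4744, 0.3879], [0.4771, 0.3647]]
195 284 314 [[0.4627, 0.3869], [0.4654, 0.3634]]
210 284 314 [[0.4507, 0.3858], [0.4535, 0.362]]
```

{"name": "arm_command", "arguments": {"plan": [[[0.6,-1.45,4,0,0,0],[0.6,-1.45,7,0,0,0],[0.6,-1.45,9.5,0,0,0],[0.6,-1.45,11.5,0,0,0],[0.6,-1.45,12.5,0,0,0],[0.6,-1.45,12.7,0,0,0],[0.6,-1.45,12.7,0,0,0],[0.6,-1.45,12.7,0,0,0]]]}}

```text
t: 3.07
tool_pos: [0.4721, 0.3768, 0.1804]
tool_rot: [-3.135, -0.182, -0.004]
contact_force: [0.2, 0.3, 0.1]
opening: 0.0856
grip_force: 0.0
```

{"name": "arm_command", "arguments": {"plan": [[[0,0.05,0.2,0,0,0],[0,0.05,0.2,0,0,0],[0,0.05,0.2,0,0,0],[0,0.05,0.2,0,0,0],[0,0.05,0.2,0,0,0],[0,0.05,0.2,0,0,0],[0,0.05,0.2,0,0,0],[0,0.05,0.2,0,0,0],[0,0.05,0.2,0,0,0],[0,0.05,0.2,0,0,0]]], "gripper": 1, "force": 60}}

```text
t: 3.9
tool_pos: [0.4715, 0.3767, 0.1771]
tool_rot: [-3.135, -0.183, -0.001]
contact_force: [-1.4, 1.9, 5.5]
opening: 0.0223
grip_force: 62.5
```

{"name": "arm_command", "arguments": {"plan": [[[0,0,-1,0,0,0],[0,0,-3,0,0,0],[0,0,-6,0,0,0],[0,0,-9,0,0,0],[0,0,-12,0,0,0],[0,0,-14,0,0,0],[0,0,-15.3,0,0,0],[0,0,-15.3,0,0,0]]]}}

```text
t: 4.57
tool_pos: [0.4717, 0.3765, 0.3321]
tool_rot: [-3.135, -0.183, -0.006]
contact_force: [1.0, 0.3, -4.8]
opening: 0.0226
grip_force: 61.6
```

{"name": "arm_command", "arguments": {"plan": [[[0.3,3,0,0,0,0],[0.8,6.5,0,-0.03,0,-0.01],[1.3,10.5,0,-0.06,0,-0.02],[1.7,14.5,0,-0.1,0,-0.026],[2.2,18.5,0,-0.1,0,-0.026],[2.7,22.5,0,-0.1,0,-0.026],[3.2,26.5,0,-0.1,0,-0.026],[3.6,30.5,0,-0.1,0,-0.026],[4.1,34.0,0,-0.1,0,-0.026],[4.4,36.0,0,-0.1,0,-0.026],[4.4,36.9,0,-0.1,0,-0.026],[4.4,36.9,0,-0.1,0,-0.026]]]}}

```text
t: 5.57
tool_pos: [0.5574, 0.0133, 0.3267]
tool_rot: [3.035, 0.213, 0.001]
contact_force: [-0.5, 0.6, -4.7]
opening: 0.0228
grip_force: 61.7
```

{"name": "arm_command", "arguments": {"plan": [[[0,0,0,0,0,0],[0,0,0,0,0,0],[0,0,0,0,0,0],[0,0,0,0,0,0]]]}}

```text
t: 5.9
tool_pos: [0.5578, 0.0163, 0.3292]
tool_rot: [3.034, 0.22, 0.008]
contact_force: [1.0, 0.7, -4.7]
opening: 0.0225
grip_force: 61.7
```

Run:
```python
from h import *
from scipy.spatial.transform import Rotation as R
o=get_obs();print(o['tool_pos'],R.from_rotvec(o['tool_rot']).as_matrix().round(4).tolist())
im,d,c=grab('wrist','w2.png')
```

```text
[0.55775931 0.01625834 0.32920827] [[0.9896, 0.1436, 0.0127], [0.1441, -0.9846, -0.0987], [-0.0017, 0.0995, -0.995]]
```

View pics/w2.png

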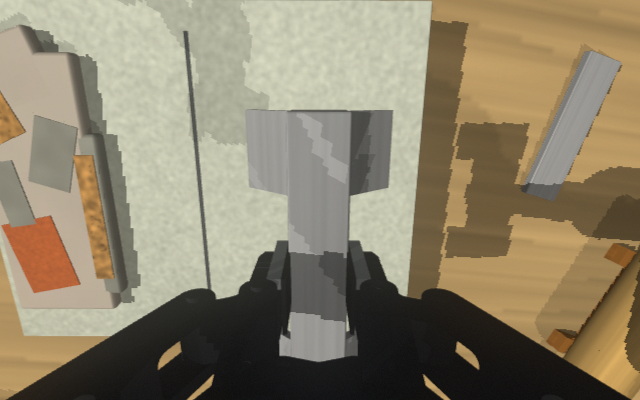

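The wrist view shows the chock firmly held (bar at columns 289–350, far end at row 110). The pencil line runs from (185,31) to about (210,290), and the fragment is on the left at columns 0–130.

Run:
```python
from h import *
from scipy.spatial.transform import Rotation as R
im,d,P,K=load('wrist'); X=cloud(d,P,K); g=cv2.cvtColor(im,cv2.COLOR_BGR2GRAY)
bh=cv2.morphologyEx(g,cv2.MORPH_BLACKHAT,np.ones((1,15))); m=np.zeros(d.shape,bool); m[10:285,175:218]=1
l=big(m&(bh>40)); v,u=np.nonzero(l); p=cast(np.c_[u,v],P,K,.028)
b=cv2.fitLine(p[:,:2].astype(np.float32),cv2.DIST_HUBER,0,1e-5,1e-5).ravel(); b[:2]*=np.sign(b[0]); t=(p[:,:2]-b[2:])@b[:2]
e=b[2:]+b[:2]*t.max(); a=np.degrees(np.arctan2(b[1],b[0])); print('rows',v.min(),v.max(),'end',e,'ang',a,'mid',e-.115*b[:2],'z',np.median(X[l][:,2]))
o=get_obs(); Rt=R.from_rotvec(o['tool_rot']); T=Rt.inv().apply(X.reshape(-1,3)-o['tool_pos']).reshape(X.shape)
m=np.zeros(d.shape,bool); m[105:250,270:370]=1
c=big(m&(abs(T[...,2]-.157)<.006)); q=T[c]; print('bar in tool: xmax',np.percentile(q[:,0],99.5),'y',np.percentile(q[:,1],[1,99]),'z',np.median(q[:,2]))
for lo in (.02,.05): 
  s=q[(q[:,0]>lo)&(q[:,0]<lo+.01)]; print(s[:,1].min(),s[:,1].max(),np.median(s[:,2]))
# board plane fit
m=np.zeros(d.shape,bool); m[20:250,215:240]=1; s=X[m]; A=np.linalg.lstsq(np.c_[s[:,:2],np.ones(len(s))],s[:,2],rcond=None)[0]; print('plane',A,'z at mid',A@[*(e-.115*b[:2]),1])
```

```text
rows 31 284 end [0.66213045 0.09418315] ang 8.017432 mid [0.54825449 0.0781436 ] z 0.028375911615369065
bar in tool: xmax 0.06575449244203561 y [-0.01398097  0.0157501 ] z 0.1576587111980806
-0.011213043849495393 0.012847254292359098 0.15747894738365784
-0.015212393609927885 0.01696021026563523 0.15774669329693417
plane [ 0.07495355 -0.8778834   0.03933261] z at mid 0.011825266501834488
```

{"name": "arm_command", "arguments": {"plan": [[[0,-3,0,0,0,0.005],[0,-6,1,0,0,0.005],[0,-8.5,3,0,0,0.005],[0,-9.3,6,0,0,0.005],[0,-9.3,8,0,0,0.005],[0,-9.3,9.5,0,0,0.005],[0,-9.3,10,0,0,0.005],[0,-9.3,10.3,0,0,0.005],[0,-9.3,10.3,0,0,0.005],[0,-9.3,10.3,0,0,0.005],[0,-9.3,10.3,0,0,0.005],[0,-9.3,10.3,0,0,0.005]]]}}

```text
t: 6.95
tool_pos: [0.5468, 0.0964, 0.2192]
tool_rot: [3.035, 0.209, 0.013]
contact_force: [-0.6, -0.1, -4.9]
opening: 0.0227
grip_force: 61.8
```

Run:
```python
from h import *
from scipy.spatial.transform import Rotation as R
o=get_obs();Rm=R.from_rotvec(o['tool_rot']).as_matrix();print(o['tool_pos'],Rm.round(4).tolist(),o['contact_force'])
print('to go, tool axes cm',totool(np.array([.546,.0963,.2049])-o['tool_pos'])*100)
```

```text
[0.54680726 0.09643437 0.21917822] [[0.9905, 0.1364, 0.0156], [0.1373, -0.9856, -0.0988], [0.0019, 0.1, -0.995]] [-0.6159392  -0.05455492 -4.89171358]
to go, tool axes cm [-0.0844521  -0.14057443  1.42073188]
```

{"name": "arm_command", "arguments": {"plan": [[[-0.1,-0.1,0.3,0,0,0],[-0.1,-0.1,0.6,0,0,0],[-0.1,-0.1,0.8,0,0,0],[-0.1,-0.1,1.0,0,0,0],[-0.1,-0.1,1.1,0,0,0],[-0.1,-0.1,1.2,0,0,0],[-0.1,-0.1,1.3,0,0,0],[-0.1,-0.1,1.3,0,0,0],[-0.1,-0.1,1.3,0,0,0]]]}}

```text
t: 7.7
tool_pos: [0.5452, 0.096, 0.2046]
tool_rot: [3.035, 0.209, 0.009]
contact_force: [0.2, -0.9, -4.1]
opening: 0.0225
grip_force: 61.9
```

{"name": "arm_command", "arguments": {"plan": [[[0.05,0,0.1,0,0,0],[0.05,0,0.1,0,0,0],[0.05,0,0.1,0,0,0],[0.05,0,0.1,0,0,0]]]}}

```text
t: 8.03
tool_pos: [0.5458, 0.096, 0.2042]
tool_rot: [3.035, 0.209, 0.009]
contact_force: [-3.6, -0.6, 1.2]
opening: 0.0224
grip_force: 62.6
```

{"name": "arm_command", "arguments": {"plan": [[[0,0,0,0,0,0],[0,0,0,0,0,0],[0,0,0,0,0,0],[0,0,0,0,0,0],[0,0,0,0,0,0],[0,0,0,0,0,0]]], "gripper": -0.1, "force": 40}}

```text
t: 8.53
tool_pos: [0.5459, 0.0959, 0.2038]
tool_rot: [3.035, 0.209, 0.01]
contact_force: [-0.1, -1.2, -0.4]
opening: 0.0468
grip_force: 0.0
```

{"name": "arm_command", "arguments": {"plan": [[[0,0,-1,0,0,0],[0,0,-3,0,0,0],[0,0,-6,0,0,0],[0,0,-9,0,0,0],[0,0,-12,0,0,0],[0,0,-14,0,0,0],[0,0,-15,0,0,0],[0,0,-15,0,0,0],[0,0,-15,0,0,0]]]}}

```text
t: 9.28
tool_pos: [0.5436, 0.1108, 0.3528]
tool_rot: [3.035, 0.21, 0.01]
contact_force: [0.4, 0.1, -0.6]
opening: 0.0468
grip_force: 0.0
```

```bash
cat > ck.py <<'E'
from h import *
from scipy.spatial.transform import Rotation as R
import sys
fn=sys.argv[1]
o=get_obs();print(o['tool_pos'],R.from_rotvec(o['tool_rot']).as_matrix().round(4).tolist())
im,d,c=grab('wrist',fn); im,d,P,K=load('wrist'); X=cloud(d,P,K)
a=np.radians(8.0); M=np.array([.549,.078,.0283]); bx=np.array([np.cos(a),np.sin(a),0]); s=np.radians(5.71)
by=np.array([-np.sin(a)*np.cos(s),np.cos(a)*np.cos(s),-np.sin(s)]); n=np.cross(bx,by)
B=(X-M)@np.c_[bx,by,n]   # board frame, along the surface
m=(abs(B[...,0])<.1)&(abs(B[...,1])<.03)&(B[...,2]>.0175)&(B[...,2]<.024)&(d>.1)
q=B[big(m)]; r=cv2.minAreaRect((q[:,:2]*1000).astype(np.float32)); print('chock bar top in board frame mm',r,'h',np.median(q[:,2]))
E
python3 ck.py w3.png
```

```text
[0.54361304 0.11080268 0.352764  ] [[0.9905, 0.1368, 0.0131], [0.1374, -0.9856, -0.099], [-0.0006, 0.0998, -0.995]]
chock bar top in board frame mm ((0.13750457763671875, -0.09746360778808594), (24.412370681762695, 129.58338928222656), 89.72698974609375) h 0.019575986540132793
```

View pics/w3.png

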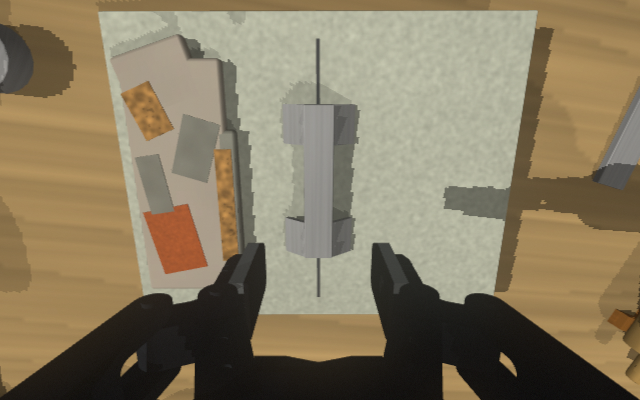

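The chock lies on the line to within 0.2 mm and clear of the fragment (image columns 112–245). Now the pin.

```bash
cat >> h.py <<'E'
def row(pos,yaw,tilt=0):
    from scipy.spatial.transform import Rotation as R
    o=get_obs(); a=np.radians(yaw); R0=R.from_rotvec(o['tool_rot'])
    x=[np.cos(a),np.sin(a),0]; y=[np.sin(a),-np.cos(a),0]; T=R.from_matrix(np.c_[x,y,[0,0,-1]])*R.from_rotvec([-np.radians(tilt),0,0])
    return (R0.inv().apply(np.array(pos)-o['tool_pos'])*100).round(2), (R0.inv()*T).as_rotvec().round(3)
E
python3 - <<'E'
from h import *
print(row([.465,-.348,.33],-16.2))
E
```

```text
(array([-14.05,  43.92,   6.59]), array([ 0.099, -0.018,  0.42 ]))
```

{"name": "arm_command", "arguments": {"plan": [[[-1.3,4,0.6,0,0,0],[-2.5,8,1.2,0,0,0.05],[-3.8,12,1.8,0.02,0,0.1],[-5.1,16,2.4,0.04,0,0.16],[-6.4,20,3.0,0.06,-0.01,0.22],[-7.7,24,3.6,0.08,-0.01,0.28],[-9.0,28,4.2,0.099,-0.018,0.34],[-10.2,32,4.8,0.099,-0.018,0.42],[-11.5,36,5.4,0.099,-0.018,0.42],[-12.8,40,6.0,0.099,-0.018,0.42],[-13.8,43,6.5,0.099,-0.018,0.42],[-14.05,43.9,6.6,0.099,-0.018,0.42]]], "gripper": -1}}

```text
t: 10.33
tool_pos: [0.4633, -0.3519, 0.328]
tool_rot: [-3.108, 0.45, 0.003]
contact_force: [-0.2, 0.2, -0.5]
opening: 0.0853
grip_force: 0.0
```

{"name": "arm_command", "arguments": {"plan": [[[0,0,0,0,0,0],[0,0,0,0,0,0],[0,0,0,0,0,0],[0,0,0,0,0,0]]]}}

```text
t: 10.67
tool_pos: [0.4659, -0.3461, 0.3305]
tool_rot: [-3.109, 0.439, -0.002]
contact_force: [0.3, 0.1, -0.2]
opening: 0.0855
grip_force: 0.0
```

Run:
```python
from h import *
from scipy.spatial.transform import Rotation as R
o=get_obs();Rt=R.from_rotvec(o['tool_rot']);print(o['tool_pos'],Rt.as_matrix().round(4).tolist(),o['opening'])
im,d,c=grab('wrist','w4.png'); im,d,P,K=load('wrist'); X=cloud(d,P,K)
T=Rt.inv().apply(X.reshape(-1,3)-o['tool_pos']).reshape(X.shape)
f=T[(d>.05)&(abs(T[...,1])<.07)&(abs(T[...,0])<.02)&(T[...,2]>.12)&(T[...,2]<.19)]; print('fingers zmax',np.percentile(f[:,2],[90,98,99.5]) if len(f) else None)
m=(d>.1)&(X[...,2]>.045)&(X[...,2]<.08)&(np.hypot(X[...,0]-.465,X[...,1]+.348)<.13)
b=big(m); p=X[b]; r=cv2.minAreaRect((p[:,:2]*1000).astype(np.float32)); print('barrel',b.sum(),r,'ztop',np.percentile(p[:,2],[95,99]))
v,u=np.nonzero(b);print(u.min(),u.max(),v.min(),v.max())
```

```text
[ 0.46586058 -0.34608711  0.33053402] [[0.9609, -0.2768, 0.0016], [-0.2768, -0.9609, 0.0013], [0.0012, -0.0016, -1.0]] 0.08554964421806559
fingers zmax [0.15287561 0.15817613 0.15983708]
barrel 15730 ((463.4330139160156, -347.2322998046875), (57.11153030395508, 216.26522827148438), 74.1014404296875) ztop [0.0659924  0.06665374]
280 360 44 319
```

View pics/w4.png

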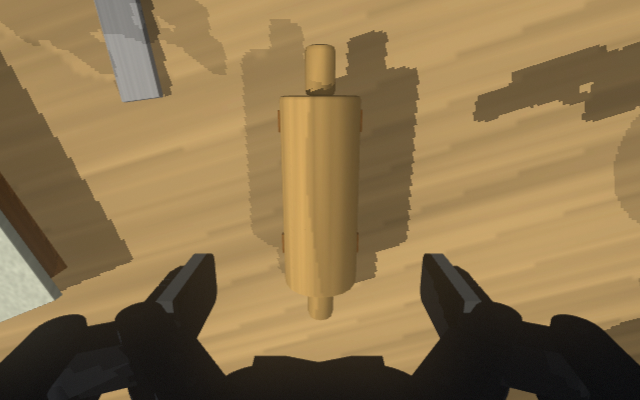

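The pin is centred below the gripper: barrel columns 280–360, handles from row 44 to row 319, and both rest side pieces clear of the fingers. Descending.

{"name": "arm_command", "arguments": {"plan": [[[-0.2,0.17,3,0,0,0],[-0.2,0.17,6,0,0,0],[-0.2,0.17,9,0,0,0],[-0.2,0.17,11,0,0,0],[-0.2,0.17,12.5,0,0,0],[-0.2,0.17,13.2,0,0,0],[-0.2,0.17,13.2,0,0,0],[-0.2,0.17,13.2,0,0,0],[-0.2,0.17,13.2,0,0,0]]]}}

```text
t: 11.47
tool_pos: [0.4641, -0.3489, 0.2009]
tool_rot: [3.109, -0.441, 0.007]
contact_force: [0.5, -0.3, 0.2]
opening: 0.0849
grip_force: 0.0
```

{"name": "arm_command", "arguments": {"plan": [[[-0.1,-0.1,0.15,0,0,0],[-0.1,-0.1,0.15,0,0,0],[-0.1,-0.1,0.15,0,0,0]]]}}

```text
t: 11.72
tool_pos: [0.4629, -0.3476, 0.1984]
tool_rot: [3.11, -0.442, 0.005]
contact_force: [-0.6, 0.1, 0.8]
opening: 0.0858
grip_force: 0.0
```

{"name": "arm_command", "arguments": {"plan": [[[0,0,0,0,0,0],[0,0,0,0,0,0],[0,0,0,0,0,0],[0,0,0,0,0,0],[0,0,0,0,0,0],[0,0,0,0,0,0],[0,0,0,0,0,0]]], "gripper": 1, "force": 40}}

```text
t: 12.3
tool_pos: [0.4629, -0.3477, 0.1982]
tool_rot: [-3.11, 0.442, -0.004]
contact_force: [-1.5, 1.6, 6.0]
opening: 0.0583
grip_force: 43.5
```

{"name": "arm_command", "arguments": {"plan": [[[0,0,-0.5,0,0,0],[0,0,-1.5,0,0,0],[0,0,-3,0,0,0],[0,0,-5,0,0,0],[0,0,-7.5,0,0,0],[0,0,-10,0,0,0],[0,0,-12,0,0,0],[0,0,-13,0,0,0],[0,0,-13,0,0,0],[0,0,-13,0,0,0]]]}}

```text
t: 13.13
tool_pos: [0.4622, -0.3474, 0.3272]
tool_rot: [-3.11, 0.442, -0.003]
contact_force: [0.6, 0.0, -3.4]
opening: 0.0587
grip_force: 43.9
```

```bash
cat > pk.py <<'E'
from h import *
from scipy.spatial.transform import Rotation as R
a=np.radians(8.0); M=np.array([.549,.078,.0283]); bx=np.array([np.cos(a),np.sin(a),0]); s=np.radians(5.71)
by=np.array([-np.sin(a)*np.cos(s),np.cos(a)*np.cos(s),-np.sin(s)]); n=np.cross(bx,by)
o=get_obs(); Rt=R.from_rotvec(o['tool_rot'])
def park(h,x=0,y=-.0455,D=.1622): return M+x*bx+y*by+(D+.03+h)*n
def look(fn=None):
    grab('wrist',fn); im,d,P,K=load('wrist'); X=cloud(d,P,K)
    T=Rt.inv().apply(X.reshape(-1,3)-o['tool_pos']).reshape(X.shape)
    return im,d,P,K,X,T
E
python3 - <<'E'
from pk import *
print(o['tool_pos'],o['contact_force'],o['grip_force'])
im,d,P,K,X,T=look('w5.png')
m=(d>.05)&(abs(T[...,1])<.045)&(T[...,2]>.11)&(T[...,2]<.19)&(T[...,0]>.015)
b=big(m); q=T[b]; print('pin z top',np.percentile(q[:,2],[1,5]),'xmax',np.percentile(q[:,0],99.5),'y',np.percentile(q[:,1],[1,99]))
for lo in (.03,.05,.065,.09):
  w=q[abs(q[:,0]-lo)<.004]; print(lo,w[:,1].min(),w[:,1].max(),w[:,2].min(), w[:,1][w[:,2]<w[:,2].min()+.002].mean())
f=T[(d>.03)&(abs(T[...,1])>.029)&(abs(T[...,1])<.06)&(abs(T[...,0])<.014)&(T[...,2]>.1)&(T[...,2]<.19)];print('fing',np.percentile(f[:,2],[50,98,99.5]))
print('hover',row(park(.08),8,5.71))
E
```

```text
[ 0.46220036 -0.34737599  0.32718631] [ 0.61764034  0.04250078 -3.37013406] 43.868969678878784
pin z top [0.13194767 0.13255949] xmax 0.10008611269709615 y [-0.02631414  0.02787019]
0.03 -0.027770706867569838 0.029450903037728862 0.13132339959276276 0.000586102982409357
0.05 -0.027887213329900216 0.02953074423552071 0.1311251433126638 0.0005523243382424922
0.065 -0.027889407759500946 0.0294489563847876 0.13069223505615693 0.000554489990098297
0.09 -0.010389825969935722 0.011659213363280555 0.14972991993462176 0.00036039947553063247
fing [0.11448444 0.15593553 0.16138968]
hover (array([ -2.74, -41.59,   2.31]), array([-0.1  ,  0.021, -0.422]))
```

View pics/w5.png

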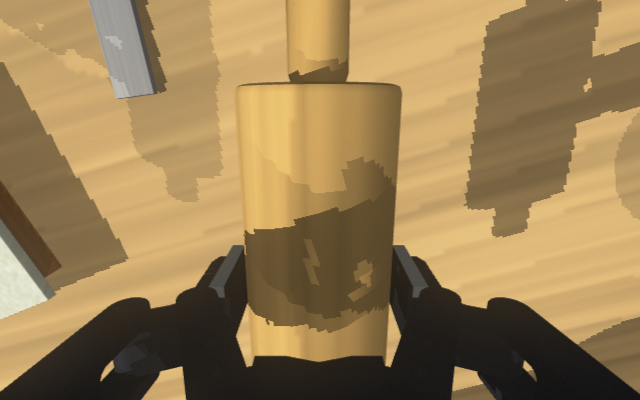

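The pin is held level and centred in the fingers, with the barrel at columns 236–402. Moving to hover above the parking place.

{"name": "arm_command", "arguments": {"plan": [[[-0.1,-1.5,0,0,0,0],[-0.3,-4,0,0,0,-0.03],[-0.5,-7.5,0,0,0,-0.08],[-0.7,-11,0.3,-0.02,0,-0.14],[-1.0,-15,0.6,-0.04,0.005,-0.2],[-1.3,-19,0.9,-0.06,0.01,-0.26],[-1.5,-23,1.2,-0.08,0.015,-0.32],[-1.8,-27,1.5,-0.09,0.02,-0.37],[-2.0,-31,1.8,-0.1,0.021,-0.422],[-2.3,-34.5,2.0,-0.1,0.021,-0.422],[-2.5,-37.5,2.2,-0.1,0.021,-0.422],[-2.7,-39.5,2.3,-0.1,0.021,-0.422]]]}}

```text
t: 14.18
tool_pos: [0.5457, 0.0428, 0.3023]
tool_rot: [3.034, 0.217, 0.008]
contact_force: [0.4, -0.1, -3.0]
opening: 0.0586
grip_force: 44.0
```

{"name": "arm_command", "arguments": {"plan": [[[0,0,0,0,0,0],[0,0,0,0,0,0],[0,0,0,0,0,0],[0,0,0,0,0,0]]]}}

```text
t: 14.52
tool_pos: [0.5462, 0.0387, 0.304]
tool_rot: [3.033, 0.211, 0.011]
contact_force: [-0.3, -0.0, -3.3]
opening: 0.0583
grip_force: 44.1
```

Run:
```python
from pk import *
print(o['tool_pos'],Rt.as_matrix().round(4).tolist(),o['grip_force'])
im,d,P,K,X,T=look('w6.png')
e=T[(d>.05)&(abs(T[...,1])>.013)&(abs(T[...,1])<.022)&(T[...,2]>.12)&(T[...,2]<.16)&(T[...,0]>.02)]; print('barrel end x',np.percentile(e[:,0],[99,99.8]))
print('h2cm',row(park(.02),8,5.71),'h0',row(park(0),8,5.71)[0])
```

```text
[0.5461843  0.03873518 0.30401788] [[0.9904, 0.1377, 0.0143], [0.1384, -0.9853, -0.1002], [0.0002, 0.1012, -0.9949]] 44.11898195743561
barrel end x [0.0744657  0.07493266]
h2cm (array([ 0.81, -2.06,  5.86]), array([ 0.002, -0.001, -0.001])) h0 [ 0.81 -2.06  7.86]
```

{"name": "arm_command", "arguments": {"plan": [[[0.4,-0.9,0.5,0,0,0],[0.8,-1.9,2,0,0,0],[0.8,-1.9,3.5,0,0,0],[0.8,-1.9,5,0,0,0],[0.8,-1.9,6,0,0,0],[0.8,-1.9,6.5,0,0,0],[0.8,-1.9,6.8,0,0,0],[0.8,-1.9,6.8,0,0,0],[0.8,-1.9,6.8,0,0,0],[0.8,-1.9,6.8,0,0,0]]]}}

```text
t: 15.4
tool_pos: [0.5535, 0.0523, 0.2364]
tool_rot: [3.033, 0.212, 0.017]
contact_force: [0.1, -0.1, -2.3]
opening: 0.0584
grip_force: 44.1
```

Run:
```python
from pk import *
print(o['tool_pos'],o['contact_force'],row(park(0),8,5.71))
```

```text
[0.55348903 0.05234709 0.23642371] [ 0.12628254 -0.11339713 -2.28842014] (array([-0.09, -0.11,  1.23]), array([ 0.002, -0.004, -0.   ]))
```

{"name": "arm_command", "arguments": {"plan": [[[-0.1,-0.1,0.2,0,0,0],[-0.1,-0.1,0.4,0,0,0],[-0.1,-0.1,0.6,0,0,0],[-0.1,-0.1,0.7,0,0,0],[-0.1,-0.1,0.8,0,0,0],[-0.1,-0.1,0.9,0,0,0],[-0.1,-0.1,0.95,0,0,0],[-0.1,-0.1,1.0,0,0,0],[-0.1,-0.1,1.0,0,0,0]]]}}

```text
t: 16.15
tool_pos: [0.552, 0.0522, 0.2252]
tool_rot: [3.033, 0.212, 0.013]
contact_force: [0.3, -0.8, -2.0]
opening: 0.0585
grip_force: 44.2
```

Run:
```python
from pk import *
print(o['tool_pos'],o['contact_force'],row(park(0),8,5.71))
```

```text
[0.55200196 0.05219777 0.22516124] [ 0.28068239 -0.79683182 -2.01619331] (array([0.06, 0.01, 0.11]), array([ 0.002, -0.002,  0.   ]))
```

{"name": "arm_command", "arguments": {"plan": [[[0.05,0,0.05,0,0,0],[0.05,0,0.08,0,0,0],[0.05,0,0.1,0,0,0],[0.05,0,0.1,0,0,0]]]}}

```text
t: 16.48
tool_pos: [0.5525, 0.0522, 0.2242]
tool_rot: [3.033, 0.212, 0.013]
contact_force: [-0.8, 0.3, -2.8]
opening: 0.0584
grip_force: 44.2
```

{"name": "arm_command", "arguments": {"plan": [[[0,0,0.05,0,0,0],[0,0,0.05,0,0,0],[0,0,0.1,0,0,0],[0,0,0.1,0,0,0]]]}}

```text
t: 16.82
tool_pos: [0.5527, 0.0521, 0.224]
tool_rot: [3.033, 0.212, 0.013]
contact_force: [-3.3, 1.2, 2.3]
opening: 0.0588
grip_force: 44.7
```

{"name": "arm_command", "arguments": {"plan": [[[0,0,0,0,0,0],[0,0,0,0,0,0],[0,0,0,0,0,0],[0,0,0,0,0,0],[0,0,0,0,0,0],[0,0,0,0,0,0],[0,0,0,0,0,0],[0,0,0,0,0,0]]], "gripper": -0.52, "force": 20}}

```text
t: 17.48
tool_pos: [0.5526, 0.0521, 0.2233]
tool_rot: [3.033, 0.212, 0.014]
contact_force: [1.0, -0.1, -0.5]
opening: 0.0651
grip_force: 0.0
```

{"name": "arm_command", "arguments": {"plan": [[[0,0,0,0,0,0],[0,0,0,0,0,0],[0,0,0,0,0,0],[0,0,0,0,0,0],[0,0,0,0,0,0],[0,0,0,0,0,0],[0,0,0,0,0,0]]], "gripper": -0.85}}

```text
t: 18.07
tool_pos: [0.5525, 0.0521, 0.2233]
tool_rot: [3.033, 0.212, 0.014]
contact_force: [-0.8, 0.3, 0.5]
opening: 0.079
grip_force: 0.0
```

{"name": "arm_command", "arguments": {"plan": [[[0,0,-0.5,0,0,0],[0,0,-1.5,0,0,0],[0,0,-3,0,0,0],[0,0,-5,0,0,0],[0,0,-8,0,0,0],[0,0,-11,0,0,0],[0,0,-14,0,0,0],[0,0,-16,0,0,0],[0,0,-17,0,0,0],[0,0,-17,0,0,0]]]}}

```text
t: 18.9
tool_pos: [0.5503, 0.0693, 0.3966]
tool_rot: [3.032, 0.212, 0.024]
contact_force: [0.6, -0.1, -0.2]
opening: 0.079
grip_force: 0.0
```

Run:
```python
from pk import *
im,d,P,K,X,T=look('w7.png'); B=(X-M)@np.c_[bx,by,n]
m=(d>.1)&(abs(B[...,0])<.13)&(B[...,1]<0)&(B[...,1]>-.12)&(B[...,2]>.034)&(B[...,2]<.07); q=B[big(m)]
print('pin',cv2.minAreaRect((q[:,:2]*1000).astype(np.float32)),np.percentile(q[:,2],[95,99])); w=q[q[:,2]>.057]; print('crest y',w[:,1].mean())
m=(abs(B[...,0])<.1)&(abs(B[...,1])<.02)&(B[...,2]>.0175)&(B[...,2]<.024)&(d>.1); q=B[big(m)]; print('chock',cv2.minAreaRect((q[:,:2]*1000).astype(np.float32)))
```

```text
pin ((0.29380035400390625, -45.256248474121094), (217.1809539794922, 58.63715744018555), 0.22077316045761108) [0.05964756 0.06031133]
crest y -0.04512787000337126
chock ((-0.081939697265625, -0.27161598205566406), (24.281917572021484, 130.0616455078125), 89.78753662109375)
```

View pics/w7.png

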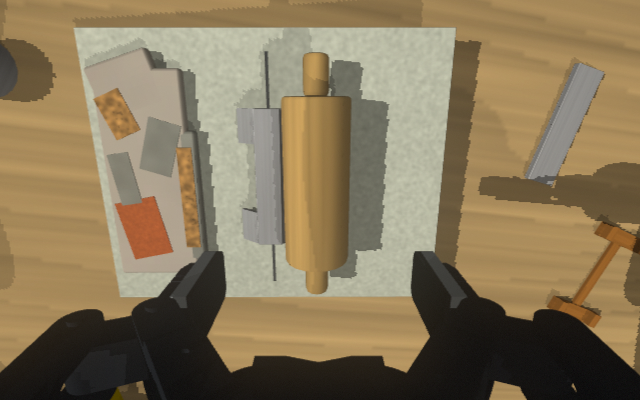

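The pin (columns 281–351, rows 52–293) rests against the chock, parallel and centred: 45.1 mm from the line and 0.3 mm off centre. The chock hasn't moved, the fragment is untouched and the arm is clear.

```bash
python3 -c "
from station import *
print(finish_job())"
```

```text
the job is handed in; nothing more can be done
None
```

The job is handed in after about 19 s on the robot's clock: the chock lies centred on the pencil line to within about 0.3 mm, and the pin rests against its uphill side, parallel and centred; the fragment was not touched and nothing was dropped.

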